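# Blow out a flushing cup at the hose-shop drying station

## Robot

A 6-joint arm with a two-finger parallel gripper is mounted at the origin on the work surface. World frame = base frame: x ahead of the robot, y to its left, z up, the work surface at z = 0. Lengths are in m, angles in rad, forces in N, time in s.
With the tool pointing down it reaches from about 0.375 to 0.9 m from the base axis. Payload 3.1 kg.
Tool frame: the origin (TCP) lies at the very end of the fingers, on their centre line; the grasp point (between the pads) lies 19 mm behind it; z points along the fingers, y is the line along which they close (so a half turn about z gives the same grasp; the last joint's range is limited). The gripper opens to 87 mm and grips with 3 to 60 N. Pads are 19 mm wide; open, the fingers measure 117 mm over their backs; the gripper's body (75 mm by 190 mm) begins 51 mm behind the grasp point.
Start: joints at [-1.512, 0.527, 1.433, -0, 1.181, -0.178], TCP at [0.147, -0.607, 0.223] pointing down, gripper open.
Joint ranges: [-3.08, 3.08], [-0.75, 2.2], [0.22, 2.44], [-1.43, 4.57], [0, 2.65], [-2.85, 2.85]. Speed limits (rad/s): [2.79, 2.79, 3.14, 3.14, 3.14, 3.14].

## Interface

Orientations are given as a unit quaternion [x, y, z, w].
In Python, from rig import robot gives the robot as it stands. The module is installed in compiled form; this text tells all that it offers.
- The arm moves only by the tool play_rows, never from a script. Its argument "steps" is one flat list of numbers, 5 for each row, row after row: the opening, from -1 (shut) to 1 (fully open), then the shift along the tool's x, y, z as a fraction of full scale, then the turn about the tool's z as a fraction of full scale. In form: [claw, tx, ty, tz, twist, claw, tx, ty, tz, twist, ...]. A call has exactly 10 rows; each row shifts and turns the commanded pose from where the row before left it, along the tool's axes as they then stand; what a row does not reach is not made up. Full scale, the value 1, is 0.03 m for a shift and 0.1 rad for a turn. A row lasts 1/10 s, in which the tool goes at most 50 mm and 8.59 degrees, less where a joint would pass 70% of its speed; a pose out of reach is approached as far as the arm can. A call with a number of a shift or a turn outside -1 to 1 is refused whole. A call with a gripper value outside its range is refused whole. The fingers move at their own pace and stop on an object; "grip_force" is the grip in N (left out, the last holds). Time passes only in rows, so rows that do not move let the fingers close, or fill a call up. It gives the time, the measured TCP pose, the force, the opening and the grip force at its end, in the units of the state.
- robot.get_obs(): the state, without advancing time (a new reading comes with each control period).
- robot.camera(name): name is "side" or "top" or "wrist"; returns a dict with "image" (384x512x3 uint8, red, green, blue), "mtx" (3x3 intrinsics, pixels), "rvec" (rotation vector, rad) and "tvec" (3), from world to camera coordinates, as OpenCV has them. Camera axes: x right, y down, z forward; pixel columns grow to the right and rows downward; lengths in m; the calibration is good to about 2 mm. A picture is of the moment at which its call begins. There is no depth.
- robot.hand_in(): hands the job in; it is judged then, once.
The state is a dict: "time": time; "q": joint angles; "joint_velocities": joint speeds; "joint_torque": joint torques, N m; "position": TCP position; "tool_rot": TCP orientation; "ft_force": force on the tool from outside, world axes, zero at the start; "moment": the same for the moment, N m; "grip_width": finger opening in m; "grip_force": force on a finger pad.
Only numpy, scipy, OpenCV 4.12 (cv2) and the standard library are available. Lean on these libraries where they do the work, as an engineer would, in place of code of your own. Each camera call takes 0.05 s, during which the arm holds its last target. There are 200 camera calls.

## Task

Turn the steel cup with the red band upside down over the white drying peg, lowering it (do not drop it) until its rim rests on the round collar, and let go of it. Then pull the red spring-return handle of the air slide out until its pointer is over the green mark, and finish while still gripping the handle there, because the slide springs back if released. Leave the blue-banded cup and the other things on the bench where they are.

Things in the scene. Friction and masses are not known exactly. Their poses are not given: they have to be found in the camera images.
- red_cup: round steel cup, 56 mm outside diameter, 48 inside, 75 long, about 0.2 kg, red band near its closed end. Origin: centre of the closed end's outside; z axis runs from closed end to open mouth. At the start it lies on a sloping rack, mouth towards the robot and 25 degrees below level, on two bars (12 mm, 34 mm apart) with a stop bar under the rim; its sides are free to grip and it lifts straight up
- red_cup_rim (a point): centre of the red cup's open mouth, 75 mm along its z axis from the closed end
- blue_cup: same cup with a blue band, on the second rack; leave alone (either cup may be on the left)
- rack_a: blue-barred drain rack carrying the red cup, fixed, base 150 x 90 mm; origin under its centre, x axis level and away from the mouth of its cup. The middle of the cup is 85 mm above the bench over this origin; highest point of the cup about 125 mm
- rack_b: same rack carrying the blue cup, fixed
- station: fixed blow-off station: blue deck 12 mm thick, x -140 to +100 mm, y -130 to +130 mm from its origin (at bench level). Its x axis points away from the robot; the handle is pulled along its -x. In its axes the peg is at (0, 75) mm, the handle at home at (-40, -60) mm; a valve block up to 70 mm high stands at x = 60 to 90 mm behind the slide
- peg_seat (a point): centre of the top of the steel collar (80 mm diameter, 32 mm above the bench) at the foot of the peg; the white upright peg is 24 mm in diameter with a tapered tip and rises 58 mm above this point. Axes as the station
- pull_handle: upright red plate on the air slide: 14 mm thick along the pull, 40 mm wide, 56 mm tall, top 92 mm above the bench. Origin: centre of its lower edge, 36 mm above the bench; z up, x as the station. Nothing higher than 40 mm stands within 80 mm in front of or behind it on the slide's line; it can be pinched from above across its thickness
- air_slide (a joint): travel of the spring-return slide, 0 = home, grows as the handle is pulled along the station's -x, stop at 0.09 m. The spring pulls back with 4 N at home, rising 100 N per metre (about 9 N at the mark)
- pointer (a point): outer tip of the thin red pointer that sticks out from the slide to the station's -y side; it moves with the handle and has the handle's x in station axes
- mark: green clip on the aluminium scale rail beside the slide, 14 mm wide along the pull; origin at its middle, x axis as the station. Its place along the rail changes from run to run (about 35 to 70 mm of travel)
- oil_bottle: black bottle 60 mm diameter, 160 mm high, bystander; origin under its centre
- plug_jar: clear jar with red cap, 70 mm diameter, 80 mm high, bystander; origin under its centre
- adaptor: hexagon steel and brass hose adaptor, about 35 mm wide, 54 mm high, standing, bystander; origin under its centre
- ferrule: steel tube ferrule, 38 mm diameter, 45 mm high, standing, bystander; origin under its centre
- wrench: 180 mm wrench lying on the bench, bystander
- gauge_block: brass disc 44 mm diameter, 30 mm high, bystander; origin under its centre
Not all that is in view belongs to the job. What is shaped like the red_cup but turquoise is not meant.

How it is judged:
By the outcome, as a careful person would: the job done as asked, in the order asked, and still so for the second after the job is handed in, while the arm keeps its last pose, push and grip.
It also fails if it takes over 53 s, if anything falls off the work surface, if the arm or the gripper's body presses on something with over 40 N, if the wrist force passes 120 N, or if a joint passes its speed limit or range.

## Working session

There is one attempt and no reset: what is moved stays moved. The work goes in short steps, Python scripts to look and compute and a tool call to move; the robot and the scene stay as the last step left them, time stands still between calls to the robot, and variables do not carry over. Pictures are saved under pics/ and viewed, at most 10 in all, crops included, and the job is handed in when it is done.

Besides the shell and the picture viewer there is one more tool, called after "Emit:" as a command line: name --argument value ..., lists and objects as JSON in quotes. play_rows: Moves the arm, as the interface text tells. Shift numbers are shares of 0.03 m and turn numbers shares of 0.1 rad, none past 1 either way. Its arguments: {"type":"object","properties":{"steps":{"type":"array"},"grip_force":{"type":"number"}},"required":["steps"]}

```bash
mkdir -p pics; cat > h.py <<'E'
import numpy as np, cv2
from rig import robot
from scipy.spatial.transform import Rotation as R
def snap(name,fn,crop=None,s=1):
    c=robot.camera(name); np.savez('pics/'+fn+'.npz',**c)
    im=c['image'][:,:,::-1]
    if crop: im=im[crop[1]:crop[3],crop[0]:crop[2]]
    cv2.imwrite('pics/'+fn+'.png',cv2.resize(im,None,fx=s,fy=s,interpolation=cv2.INTER_CUBIC)); return c
def ray(c,uv):
    K=np.array(c['mtx']);Rm=cv2.Rodrigues(np.array(c['rvec']))[0];t=np.array(c['tvec']).ravel()
    d=Rm.T@np.linalg.inv(K)@[uv[0],uv[1],1]; return -Rm.T@t,d
def onz(c,uv,z):
    o,d=ray(c,uv); return o+d*(z-o[2])/d[2]
def proj(c,p):
    return cv2.projectPoints(np.array(p,float).reshape(-1,3),np.array(c['rvec']),np.array(c['tvec']),np.array(c['mtx']),None)[0].reshape(-1,2)
def st():
    o=robot.get_obs()
    for k in ['time','q','position','tool_rot','ft_force','grip_width','grip_force']: print(k,np.round(o[k],4))
    return o
E
python3 - <<'E'
from h import *
o=st(); print(R.from_quat(o['tool_rot']).as_matrix().round(3))
for n in ['top','side']:
    c=snap(n,n+'0',s=1.5); print(n,ray(c,(256,192)))
E
```

```text
time 0.0
q [-1.5115  0.5285  1.4339 -0.      1.1814 -0.1785]
position [ 0.1472 -0.6067  0.2216]
tool_rot [ 9.929e-01  1.186e-01  1.000e-04 -1.100e-03]
ft_force [0.8388 0.5335 0.9942]
grip_width 0.0873
grip_force 0.0
[[ 0.972  0.236 -0.   ]
 [ 0.236 -0.972  0.002]
 [ 0.    -0.002 -1.   ]]
top (array([0.36866645, 0.01744413, 1.37930754]), array([ 0.1459625 , -0.00860673, -0.98934676]))
side (array([ 0.00659687, -1.1300725 ,  0.96969187]), array([ 0.36613434,  0.73246722, -0.57398225]))
```

View pics/top0.png

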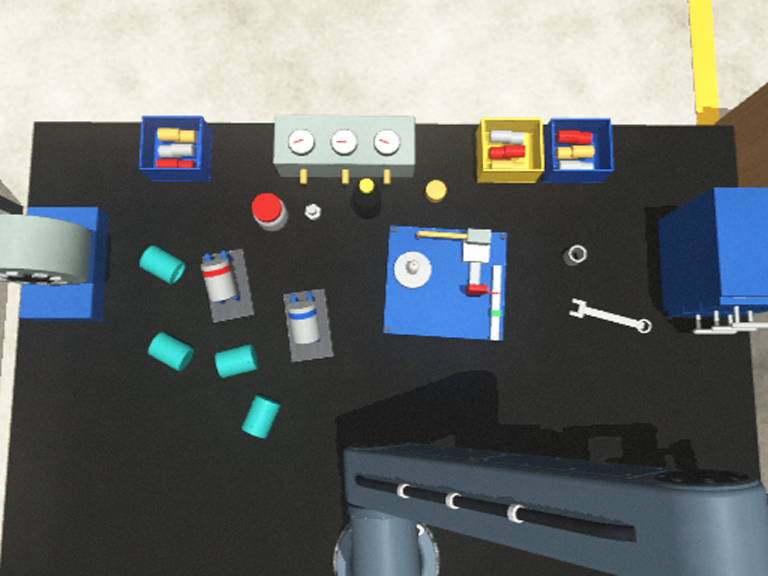

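View pics/side0.png

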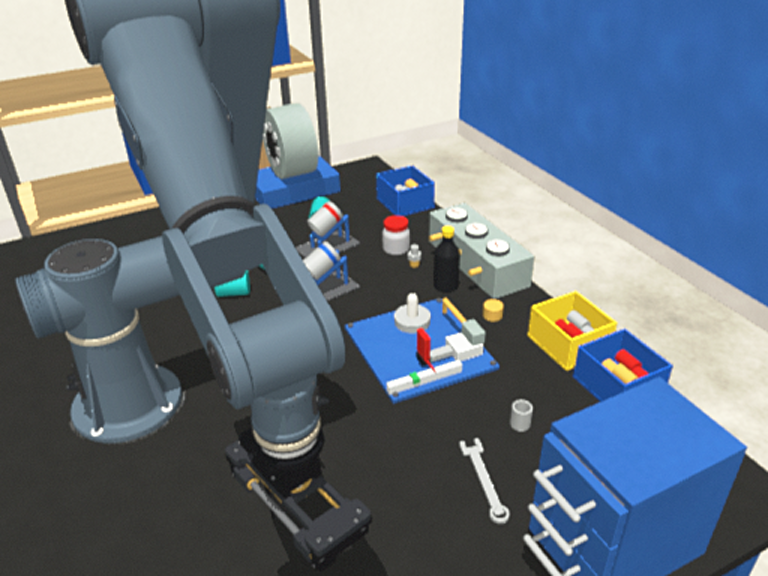

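```bash
python3 - <<'E'
import cv2
im=cv2.imread('pics/top0.png');import numpy as np
c=np.load('pics/top0.npz')['image'][:,:,::-1]
a=cv2.resize(c[155:245,120:225],None,fx=4.8,fy=4.8,interpolation=cv2.INTER_CUBIC)
b=cv2.resize(c[145:235,250:345],None,fx=4.8,fy=4.8,interpolation=cv2.INTER_CUBIC)
m=np.hstack([a,b])[:, :]; m=cv2.resize(m,None,fx=800/m.shape[1],fy=800/m.shape[1]);print(m.shape, a.shape,b.shape)
cv2.imwrite('pics/crop1.png',m)
E
```

```text
(360, 800, 3) (432, 504, 3) (432, 456, 3)
```

View pics/crop1.png

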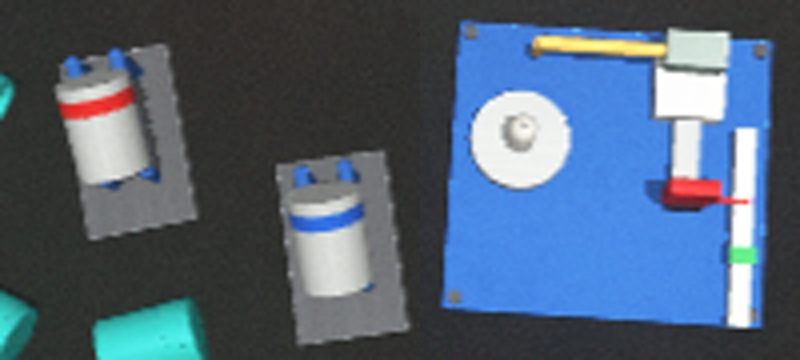

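```bash
python3 - <<'E'
from h import *
c=dict(np.load('pics/top0.npz'))
A=lambda X,Y:(120+X/4-.4,155+Y/4-.4)
B=lambda X,Y:(250+(X-420)/4-.4,145+Y/4-.4)
P=lambda uv,z:onz(c,uv,z)[:2]
tr,br,bl=[P(A(*p),.004) for p in [(167,44),(197,217),(90,239)]]
d=tr-br; print('rack',(tr+bl)/2,np.linalg.norm(d),np.linalg.norm(br-bl),np.degrees(np.arctan2(d[1],d[0])))
# cup: silhouette
for X,Y,z in [(66,85,.125),(128,70,.11),(87,187,.07),(152,172,.07)]: print('cup',P(A(X,Y),z))
s=[P(B(*p),.012) for p in [(461,20),(772,42),(760,328),(442,308)]]
fl,fr,nr,nl=s
for e in (fl-nl,fr-nr): print('st x',np.linalg.norm(e),np.degrees(np.arctan2(e[1],e[0])))
for e in (fl-fr,nl-nr): print('st y',np.linalg.norm(e),np.degrees(np.arctan2(-e[0],e[1])))
a=np.mean([np.arctan2(e[1],e[0]) for e in (fl-nl,fr-nr)]+[np.arctan2(-e[0],e[1]) for e in (fl-fr,nl-nr)])
M=np.array([[np.cos(a),-np.sin(a)],[np.sin(a),np.cos(a)]]); ctr=np.mean(s,0)
o=ctr-M@[-.02,0]; print('station',o,np.degrees(a),'peg',o+M@[0,.075],'collar meas',P(B(520,140),.032),'handle',o+M@[-.04,-.06])
for n,X,Y,z in [('handle top',693,189,.092),('ptr',748,201,.03),('ptr',748,201,.04),('mark',743,256,.03),('mark',743,256,.04),('peg tip',521,128,.09)]:
  print(n,P(B(X,Y),z), M.T@(P(B(X,Y),z)-o))
E
```

```text
rack [0.57854382 0.3475225 ] 0.1466866770032618 0.08825046416765264 11.269816367450671
cup [0.60236399 0.36690581]
cup [0.61684362 0.32447019]
cup [0.5320055  0.36292707]
cup [0.54383132 0.31286077]
st x 0.2396415035599473 -3.763420968469284
st x 0.23777585860906214 -3.837403821573221
st y 0.2586944549312736 -4.002871532434231
st y 0.25838636070868404 -3.5894154393431625
station [ 0.60438397 -0.1296918 ] -3.798277940454974 peg [ 0.60935226 -0.05485654] collar meas [ 0.60809785 -0.05452018] handle [ 0.5604972  -0.18691025]
handle top [ 0.55927741 -0.18464419] [-0.04136722 -0.05781972]
ptr [ 0.5587052 -0.2387262] [-0.03835557 -0.11182085]
ptr [ 0.55729678 -0.23682767] [-0.03988666 -0.11001979]
mark [ 0.51400489 -0.23361791] [-0.08329609 -0.1096849 ]
mark [ 0.51292776 -0.23175724] [-0.08449411 -0.10789967]
peg tip [ 0.60723516 -0.05225522] [-0.00228477  0.07745535]
```

Emit:
play_rows --steps '[1,0,0,0,0.42,1,1,-1,0,0,1,1,-1,0,0,1,1,-1,0,0,1,1,-1,0,0,1,1,-1,0,0,1,1,-1,0,0,1,1,-1,0,0,1,1,-1,0,0,1,1,-1,0,0]' --grip_force 5

```text
time: 1.1
position: [0.3601, -0.2883, 0.2224]
tool_rot: [0.995, 0.097, -0.0, -0.0]
ft_force: [0.5, 1.0, 0.5]
grip_width: 0.0871
grip_force: 0.0
```

Emit:
play_rows --steps '[1,1,-1,0,0,1,1,-1,0,0,1,1,-1,0,0,1,1,-1,0,0,1,0.5,-0.96,0,0,1,0.5,-0.96,0,0,1,0.5,-0.96,0,0,1,0.5,-0.96,0,0,1,0.5,-0.96,0,0,1,0.5,-0.96,0,0]'

```text
time: 2.1
position: [0.5085, 0.0395, 0.2222]
tool_rot: [0.995, 0.098, -0.0, -0.0]
ft_force: [0.8, 0.5, 0.6]
grip_width: 0.0874
grip_force: 0.0
```

Emit:
play_rows --steps '[1,0.5,-0.96,0,0,1,0.5,-0.96,0,0,1,0.5,-0.96,0,0,1,0.5,-0.96,0,0,1,0.5,-0.96,0,0,1,0.5,-0.96,0,0,1,0.5,-0.96,0,0,1,0.5,-0.96,0,0,1,0,0,0,0,1,0,0,0,0]'

```text
time: 3.1
position: [0.5808, 0.2876, 0.2217]
tool_rot: [0.995, 0.099, -0.001, 0.0]
ft_force: [-0.3, -0.2, 0.0]
grip_width: 0.0869
grip_force: 0.0
```

```bash
python3 - <<'E'
from h import *
o=st(); M=R.from_quat(o['tool_rot']).as_matrix(); print(M.round(3))
t=np.array([.594,.3506,.10]); print('tool delta m',M.T@(t-o['position']))
c=snap('wrist','w1'); print(ray(c,(256,192)))
T=np.array([.5785,.3475]);x=np.array([.981,.196])
for s in(.034,-.034): print(proj(c,[*(T+s*x),.085+s*.466]))
E
```

```text
time 3.1
q [ 2.8800e-01  5.6100e-01  1.3702e+00 -6.0000e-04  1.2123e+00  1.6617e+00]
position [0.5808 0.2876 0.2217]
tool_rot [ 9.951e-01  9.850e-02 -9.000e-04  5.000e-04]
ft_force [-0.3462 -0.1751  0.0058]
grip_width 0.0869
grip_force 0.0
[[ 0.981  0.196 -0.002]
 [ 0.196 -0.981 -0.001]
 [-0.002  0.001 -1.   ]]
tool delta m [ 0.02554658 -0.05924536  0.12161671]
(array([0.65645755, 0.30350513, 0.38301444]), array([-0.27873419, -0.05586189, -0.95874263]))
[[196.61608798 143.49508551]]
[[205.57285762 199.2807116 ]]
```

View pics/w1.png

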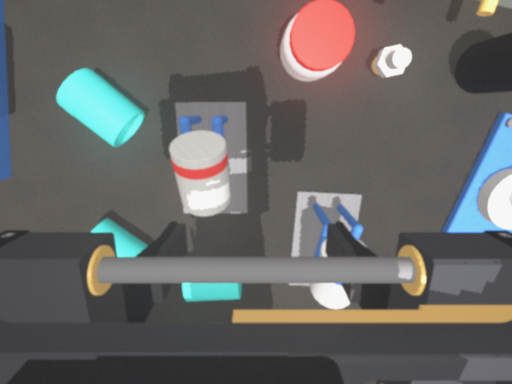

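Emit:
play_rows --steps '[1,0.42,-0.97,0,0,1,0.42,-0.97,0,0,1,0,0,0,0,1,0,0,1,0,1,0,0,1,0,1,0,0,1,0,1,0,0,0.8,0,1,0,0,0.6,0,1,0,0,0.5,0,1,0,0,0,0]'

```text
time: 4.15
position: [0.5931, 0.3472, 0.0732]
tool_rot: [0.995, 0.097, -0.003, 0.001]
ft_force: [-0.2, 0.9, -0.1]
grip_width: 0.0869
grip_force: 0.0
```

Emit:
play_rows --steps '[-1,0,0,0,0,-1,0,0,0,0,-1,0,0,0,0,-1,0,0,0,0,-1,0,0,0,0,-1,0,0,0,0,-1,0,0,0,0,-1,0,0,0,0,-1,0,0,0,0,-1,0,0,0,0]' --grip_force 6

```text
time: 5.15
position: [0.5952, 0.3497, 0.0762]
tool_rot: [0.995, 0.098, 0.001, -0.0]
ft_force: [-0.2, 1.5, 5.3]
grip_width: 0.0563
grip_force: 6.0
```

Emit:
play_rows --steps '[-1,0,0,-0.3,0,-1,0,0,-0.5,0,-1,0,0,-0.8,0,-1,0,0,-1,0,-1,0,0,-1,0,-1,0,0,-0.5,0,-1,0,0,0,0,-1,0,0,0,0,-1,0,0,0,0,-1,0,0,0,0]'

```text
time: 6.15
position: [0.5938, 0.3489, 0.1964]
tool_rot: [0.995, 0.098, -0.002, 0.001]
ft_force: [1.2, -0.2, -1.1]
grip_width: 0.0566
grip_force: 6.0
```

```bash
python3 - <<'E'
from h import *
o=st(); c=snap('side','s2',(170,80,300,180),5)
o['position'][2]+=.019; print((proj(c,o['position'])-[170,80])*5)
E
```

```text
time 6.15
q [ 0.3694  0.6438  1.2805 -0.      1.2213  1.7444]
position [0.5938 0.3489 0.1964]
tool_rot [ 9.952e-01  9.770e-02 -1.900e-03  5.000e-04]
ft_force [ 1.1702 -0.2315 -1.0651]
grip_width 0.0566
grip_force 5.9996
[[236.89213451 169.32508143]]
```

View pics/s2.png

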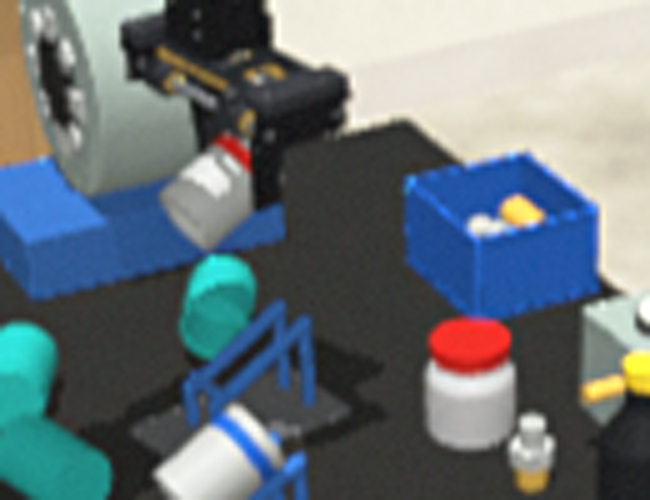

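```bash
python3 - <<'E'
from h import *
c=dict(np.load('pics/top0.npz'))
for n,u,v,z in [('bottle cap top',366,185,.16),('base near edge',367,216,0),('hose',450,236,.05),('valve',480,236,.07)]: print(n,onz(c,(u/1.5,v/1.5),z))
o=st(); M=R.from_quat(o['tool_rot']).as_matrix()
a=np.radians(45); 
d=np.array([.609,-.055,0])-o['position']; print(M.T@d)
E
```

```text
bottle cap top [0.75545024 0.04258062 0.16      ]
base near edge [0.73466337 0.04338845 0.        ]
hose [ 0.67779652 -0.13585187  0.05      ]
valve [ 0.67328858 -0.1971176   0.07      ]
time 6.2
q [ 0.3694  0.6436  1.28   -0.      1.2213  1.7444]
position [0.594  0.349  0.1967]
tool_rot [ 9.952e-01  9.770e-02 -1.600e-03  5.000e-04]
ft_force [ 0.5532 -0.4299 -2.4303]
grip_width 0.0567
grip_force 5.9995
[-0.06325596  0.39909242  0.19713482]
```

Emit:
play_rows --steps '[-1,0,0.5,0,0,-1,0,0.8,0,0,-1,0,1,0,0,-1,0,1,0,0,-1,0,1,0,0,-1,0,1,0,0,-1,0,1,0,0,-1,0,1,0,0,-1,0,1,0,0,-1,0,1,0,0]'

```text
time: 7.2
position: [0.649, 0.0732, 0.1982]
tool_rot: [0.995, 0.097, -0.0, 0.0]
ft_force: [0.7, 0.3, -1.0]
grip_width: 0.0567
grip_force: 6.0
```

Emit:
play_rows --steps '[-1,0,1,0,0,-1,0,1,0,0,-1,0,1,0,0,-1,0,0.7,0,0,-1,0,0.3,0,0,-1,0,0,0.5,0,-1,0,0,0.5,0,-1,0,0,0.3,0,-1,0,0,0,0,-1,0,0,0,0]'

```text
time: 8.2
position: [0.6722, -0.0408, 0.1588]
tool_rot: [0.995, 0.098, -0.001, -0.0]
ft_force: [0.6, -0.5, -0.6]
grip_width: 0.0568
grip_force: 6.0
```

```bash
python3 - <<'E'
from h import *
o=st(); c=snap('side','s3',(210,120,340,230),5)
M=R.from_quat(o['tool_rot']).as_matrix()
print(M.T@(np.array([.609,-.055,.104])-o['position']))
g=o['position']+[0,0,.019]
for th in (25,40):
  e=-M[:,0]*np.cos(np.radians(th))-np.array([0,0,np.sin(np.radians(th))]); print(th,(proj(c,[g-e*.02,g+e*.055])-[210,120])*5)
E
```

```text
time 8.2
q [-2.2630e-01  6.6280e-01  1.3590e+00  1.0000e-04  1.1211e+00  1.1472e+00]
position [ 0.6722 -0.0408  0.1588]
tool_rot [ 9.951e-01  9.850e-02 -6.000e-04 -3.000e-04]
ft_force [ 0.5978 -0.4942 -0.5797]
grip_width 0.0568
grip_force 5.9996
[-0.06469642  0.0015304   0.05490889]
25 [[417.65868927 207.61247305]
 [336.99763075 286.46878052]]
40 [[414.59763495 203.19807885]
 [346.00755492 298.04344229]]
```

View pics/s3.png

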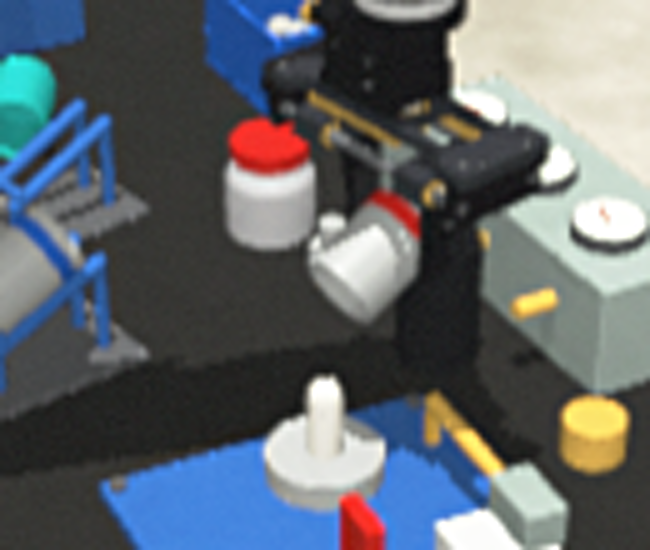

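Emit:
play_rows --steps '[-1,0,0,0.8,0,-1,0,0,0.7,0,-1,0,0,0.33,0,-1,0,0,0,0,-1,-0.3,0,0,0,-1,-0.3,0,0,0,-1,-0.2,0,0,0,-1,-0.2,0,0,0,-1,-0.2,0,0,0,-1,-0.2,0,0,0]'

```text
time: 9.25
position: [0.631, -0.0503, 0.105]
tool_rot: [0.995, 0.098, 0.0, 0.0]
ft_force: [0.8, 0.1, -1.4]
grip_width: 0.0567
grip_force: 6.0
```

```bash
python3 - <<'E'
from h import *
o=st(); c=snap('side','s4',(210,140,340,250),5)
M=R.from_quat(o['tool_rot']).as_matrix()
print(M.T@(np.array([.609,-.055,.104])-o['position']))
E
```

```text
time 9.25
q [-2.5590e-01  6.8150e-01  1.5092e+00  1.0000e-04  9.5030e-01  1.1192e+00]
position [ 0.631  -0.0503  0.105 ]
tool_rot [9.952e-01 9.770e-02 3.000e-04 1.000e-04]
ft_force [ 0.7936  0.1003 -1.3677]
grip_width 0.0567
grip_force 6.0011
[-0.02246513  0.00032002  0.00098708]
```

View pics/s4.png

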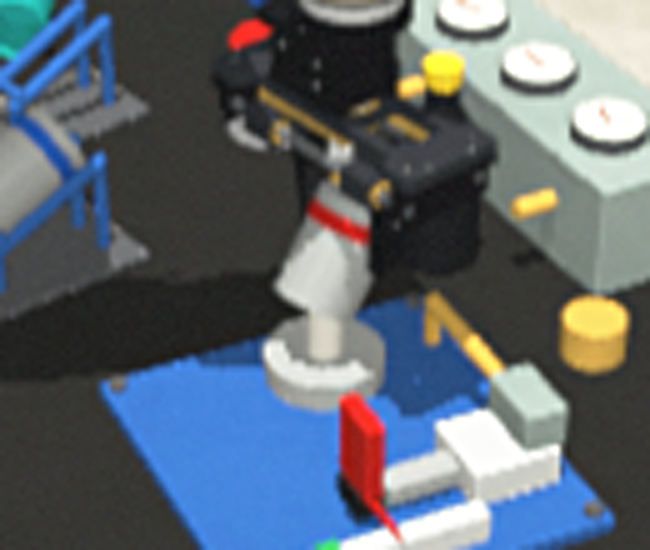

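Emit:
play_rows --steps '[-1,-0.2,0,0,0,-1,-0.2,0,0,0,-1,-0.2,0,0,0,-1,-0.2,0,0,0,-1,-0.2,0,0,0,-1,-0.15,0,0,0,-1,0,0,0,0,-1,0.2,0,0,0,-1,0.2,0,0,0,-1,0,0,0,0]'

```text
time: 10.3
position: [0.6107, -0.0545, 0.1048]
tool_rot: [0.995, 0.098, 0.001, 0.0]
ft_force: [0.7, 0.5, -1.4]
grip_width: 0.0569
grip_force: 6.0
```

```bash
python3 - <<'E'
from h import *
o=st(); c=snap('side','s5',(210,140,340,250),5)
M=R.from_quat(o['tool_rot']).as_matrix()
print(M.T@(np.array([.609,-.055,.104])-o['position']))
E
```

```text
time 10.3
q [-2.7110e-01  6.6000e-01  1.5632e+00  1.0000e-04  9.1670e-01  1.1034e+00]
position [ 0.6107 -0.0545  0.1048]
tool_rot [9.952e-01 9.800e-02 8.000e-04 3.000e-04]
ft_force [ 0.7172  0.5289 -1.407 ]
grip_width 0.0569
grip_force 6.0
[-0.0017747   0.0001144   0.00077101]
```

View pics/s5.png

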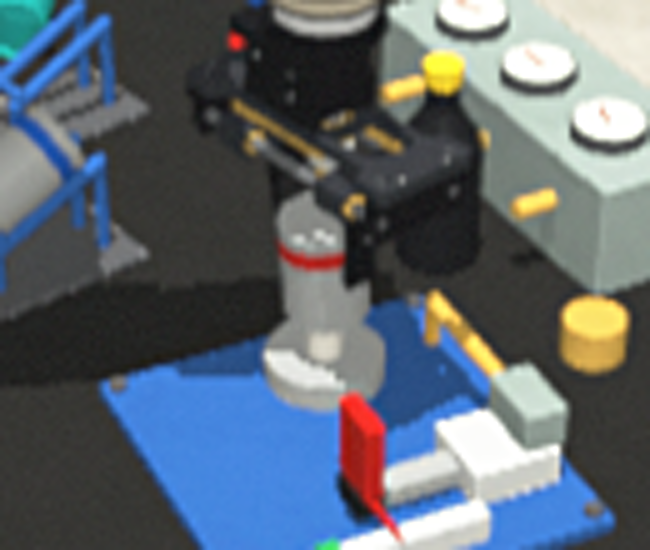

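Emit:
play_rows --steps '[-1,-0.05,0,0.2,0,-1,0,0,0.2,0,-1,0,0,0.2,0,-1,0,0,0.2,0,-1,0,0,0.06,0,-1,0,0,0.06,0,-1,0,0,0.06,0,-1,0,0,0.06,0,-1,0,0,0,0,-1,0,0,0,0]'

```text
time: 11.35
position: [0.6087, -0.0549, 0.0742]
tool_rot: [0.995, 0.098, 0.001, 0.0]
ft_force: [1.1, 0.3, 2.1]
grip_width: 0.0569
grip_force: 6.0
```

Emit:
play_rows --steps '[-1,0,0,0.04,0,-1,0,0,0.04,0,-1,0,0,0,0,-1,0,0,0,0,-1,0,0,0,0,-1,0,0,0,0,-1,0,0,0,0,-1,0,0,0,0,-1,0,0,0,0,-1,0,0,0,0]'

```text
time: 12.35
position: [0.6104, -0.055, 0.0727]
tool_rot: [0.995, 0.098, 0.003, 0.001]
ft_force: [1.9, 2.0, 5.1]
grip_width: 0.0568
grip_force: 6.0
```

Emit:
play_rows --steps '[-1,0,0,0.04,0,-1,0,0,0.04,0,-1,0,0,0.04,0,-1,0,0,0,0,-1,0,0,0,0,-1,0,0,0,0,-1,0,0,0,0,-1,0,0,0,0,-1,0,0,0,0,-1,0,0,0,0]'

```text
time: 13.35
position: [0.6107, -0.0548, 0.0693]
tool_rot: [0.995, 0.097, 0.003, 0.001]
ft_force: [3.4, 2.7, 6.2]
grip_width: 0.0566
grip_force: 6.0
```

Emit:
play_rows --steps '[0.4,0,0,0,0,0.4,0,0,0,0,0.5,0,0,0,0,0.7,0,0,0,0,0.9,0,0,0,0,1,0,0,0,0,1,0,0,0,0,1,0,0,-0.4,0,1,0,0,-0.8,0,1,0,0,-1,0]'

```text
time: 14.35
position: [0.6069, -0.0546, 0.1338]
tool_rot: [0.995, 0.098, -0.001, -0.0]
ft_force: [-0.1, -0.3, 0.1]
grip_width: 0.087
grip_force: 0.0
```

Emit:
play_rows --steps '[1,0,0,-1,0,1,0,0,-1,0,1,0,0,-0.5,-1,1,0,0,0,-1,1,0,0,0,-1,1,0,0,0,-1,1,0,0,0,-1,1,0,0,0,-1,1,0,0,0,-1,1,0,0,0,-1]'

```text
time: 15.35
position: [0.6077, -0.0548, 0.2095]
tool_rot: [0.878, 0.479, 0.0, 0.0]
ft_force: [-0.4, -0.2, 0.1]
grip_width: 0.0869
grip_force: 0.0
```

```bash
python3 - <<'E'
from h import *
o=st(); c=snap('side','s6',(210,140,340,250),5); c2=robot.camera('top')
M=R.from_quat(o['tool_rot']).as_matrix()
print(np.degrees(np.arctan2(M[1,0],M[0,0])))
np.savez('pics/t6.npz',**c2)
p=np.array([.609,-.055])
print((proj(c,[[*p,.032],[*p,.107]])-[210,140])*5)
E
```

```text
time 15.35
q [-0.2728  0.5217  1.4857 -0.      1.1333  0.2979]
position [ 0.6077 -0.0548  0.2095]
tool_rot [8.776e-01 4.794e-01 3.000e-04 3.000e-04]
ft_force [-0.4453 -0.1719  0.122 ]
grip_width 0.0869
grip_force 0.0
57.29642722668923
[[320.07040324 350.57235864]
 [320.41372257 257.68921318]]
```

View pics/s6.png

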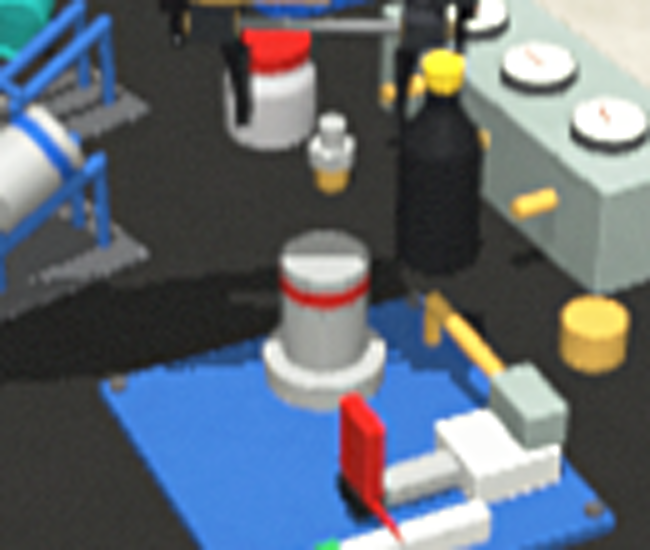

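Emit:
play_rows --steps '[1,0,0,0,-1,1,0,0,0,-1,1,0,0,0,-1,1,0,0,0,-1,1,0,0,0,-1,1,-0.9,-0.26,0,0,1,-0.9,-0.26,0,0,1,-0.9,-0.26,0,0,1,-0.9,-0.26,0,0,1,-0.9,-0.26,0,0]'

```text
time: 16.45
position: [0.5584, -0.1875, 0.2091]
tool_rot: [0.734, 0.679, 0.0, 0.0]
ft_force: [0.0, -0.6, 1.1]
grip_width: 0.0869
grip_force: 0.0
```

```bash
python3 - <<'E'
from h import *
o=st(); M=R.from_quat(o['tool_rot']).as_matrix()
print(np.degrees(np.arctan2(M[1,0],M[0,0])), M.T@(np.array([.560,-.1865,.054])-o['position']))
E
```

```text
time 16.45
q [-0.5136  0.4942  1.5403  0.      1.1063 -0.4362]
position [ 0.5584 -0.1875  0.2091]
tool_rot [7.339e-01 6.792e-01 1.000e-04 4.000e-04]
ft_force [ 0.0409 -0.6226  1.0842]
grip_width 0.0869
grip_force 0.0
85.5693373970406 [0.00117896 0.00143248 0.15514226]
```

Emit:
play_rows --steps '[1,0,0.03,0.8,-0.1,1,0,0,1,0,1,0,0,1,0,1,0,0,1,0,1,0,0,0.7,0,1,0,0,0.4,0,1,0,0,0.27,0,1,0,0,0,0,-1,0,0,0,0,-1,0,0,0,0]' --grip_force 35

```text
time: 17.45
position: [0.5605, -0.187, 0.0545]
tool_rot: [0.73, 0.684, 0.0, 0.001]
ft_force: [-0.5, -0.6, -0.3]
grip_width: 0.0778
grip_force: 0.0
```

Emit:
play_rows --steps '[-1,0,0,0,0,-1,0,0,0,0,-1,0,0,0,0,-1,0,0,0,0,-1,0,0,0,0,-1,0,0,0,0,-1,0,0,0,0,-1,0,0,0,0,-1,0,0,0,0,-1,0,0,0,0]'

```text
time: 18.45
position: [0.5609, -0.1868, 0.0534]
tool_rot: [0.73, 0.684, 0.001, 0.001]
ft_force: [4.5, 1.3, -2.8]
grip_width: 0.0139
grip_force: 35.0
```

Emit:
play_rows --steps '[-1,0,-0.2,0,0,-1,0,-0.25,0,0,-1,0,-0.25,0,0,-1,0,-0.25,0,0,-1,0,-0.25,0,0,-1,0,-0.2,0,0,-1,0,-0.08,0,0,-1,0,0,0,0,-1,0,0,0,0,-1,0,0,0,0]'

```text
time: 19.45
position: [0.5177, -0.1841, 0.0534]
tool_rot: [0.73, 0.684, 0.001, 0.002]
ft_force: [8.2, 2.3, -5.3]
grip_width: 0.0135
grip_force: 35.0
```

```bash
python3 - <<'E'
from h import *
o=st()
c=robot.camera('side');t=robot.camera('top')
pc=np.load('pics/side0.npz')
# where mark & pointer appear in side/top
m=[.5135,-.2325,.036]
ps,pt=proj(c,m)[0],proj(t,m)[0]; print(ps,pt)
np.savez('pics/s7.npz',**c);np.savez('pics/t7.npz',**t)
def cr(im,p,w=22,h=17): 
    x,y=map(int,p.round());print(x-w,y-h);return cv2.resize(im[y-h:y+h,x-w:x+w,::-1],None,fx=9,fy=9,interpolation=cv2.INTER_CUBIC)
cv2.imwrite('pics/m7.png',np.hstack([cr(c['image'],ps),cr(t['image'],pt)]))
E
```

```text
time 19.45
q [-0.5458  0.6805  1.7567  0.0021  0.6997 -0.4819]
position [ 0.5177 -0.1841  0.0534]
tool_rot [0.7299 0.6836 0.0013 0.0021]
ft_force [ 8.1567  2.2859 -5.2561]
grip_width 0.0135
grip_force 35.0229
[275.03666746 250.42232375] [330.34848855 208.55611716]
253 233
308 192
```

View pics/m7.png

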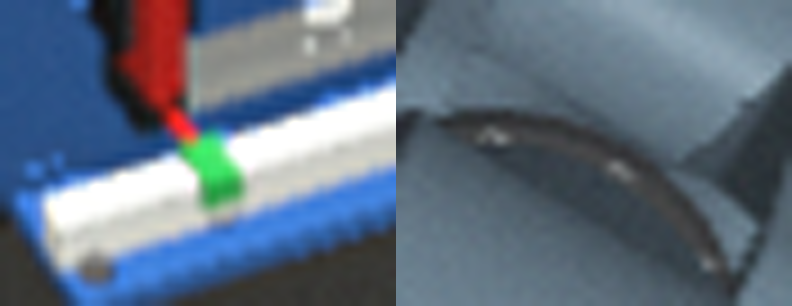

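Emit:
play_rows --steps '[-1,0,-0.04,0,0,-1,0,0,0,0,-1,0,0,0,0,-1,0,0,0,0,-1,0,0,0,0,-1,0,0,0,0,-1,0,0,0,0,-1,0,0,0,0,-1,0,0,0,0,-1,0,0,0,0]'

```text
time: 20.55
position: [0.5167, -0.1841, 0.0534]
tool_rot: [0.73, 0.684, 0.001, 0.002]
ft_force: [8.2, 2.0, -5.4]
grip_width: 0.0136
grip_force: 35.0
```

```bash
python3 - <<'E'
from h import *
st()
c=robot.camera('side');im=c['image'].astype(int)[225:275,245:300];r,g,b=im[...,0],im[...,1],im[...,2]
ys,xs=np.where((g>r+60)&(g>b+60));gp=(xs.mean()+245,ys.mean()+225)
ys,xs=np.where((r>g+90)&(r>b+90)&(np.arange(225,275)[:,None]>243)); 
print('green',gp,len(xs)); print(sorted(zip(ys+225,xs+245))[-8:])
a=np.radians(-3.8);ex=np.array([np.cos(a),np.sin(a)]);ey=np.array([-ex[1],ex[0]]);o=np.array([.60438,-.12969])
for n,uv in [('green',gp)]+[('red',(x+245,y+225)) for y,x in sorted(zip(ys,xs))[-5:]]:
  p=onz(c,uv,.036)[:2]-o; print(n,p@ex,p@ey)
E
```

```text
time 20.55
q [-0.5468  0.6797  1.7595  0.0021  0.6976 -0.483 ]
position [ 0.5167 -0.1841  0.0534]
tool_rot [0.7298 0.6836 0.0013 0.0022]
ft_force [ 8.154   2.0169 -5.4093]
grip_width 0.0136
grip_force 35.0248
green (np.float64(276.15625), np.float64(251.3125)) 10
[(np.int64(245), np.int64(271)), (np.int64(245), np.int64(272)), (np.int64(246), np.int64(271)), (np.int64(246), np.int64(272)), (np.int64(246), np.int64(273)), (np.int64(247), np.int64(272)), (np.int64(247), np.int64(273)), (np.int64(248), np.int64(273))]
green -0.08254052303902829 -0.11348605615327749
red -0.08370650569951452 -0.08718128903407084
red -0.08099780671722426 -0.08843206072662106
red -0.08559827808299346 -0.09121353817717837
red -0.08289651544977222 -0.09246081169076964
red -0.08478536592465795 -0.09646864503633872
```

```bash
python3 -c "
from rig import robot
print(robot.hand_in())"
```

```text
the job is handed in; nothing more can be done
None
```

The red-banded cup is upside down over the peg with its rim on the collar and released. The handle is still gripped with its pointer over the green mark, within about 2 mm by camera. I handed the job in at about 20.6 s; the hand-in gave no verdict.

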